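Set the bench work support to its middle rung

TASK

Raise the V-notched work support until the gravity hook at its foot has passed and dropped over the middle one of its three rungs, then lower it gently until it hangs on that rung. Before you let go, lean on it with about 10 N (a kilo) for a moment to prove that it is locked, never with more than 15 N. Do not let it fall, and leave the things round the stand where they are.

Things in the scene. Friction and masses are not known exactly. Their poses are not given: they have to be found in the camera images.
- stand: Small grey work-support stand, fixed to the bench: foot plate 130 x 130 x 10 mm, two posts 70 mm apart and 172 mm high. Origin: on the bench, midway between the posts; z up, y along the line through the posts. The sliding section is on its -x side. The foot plate reaches from -75 to +55 mm in x and 65 mm either way in y
- section: Aluminium sliding section of the stand, moves only up and down on it. Same axes as the stand; its origin lies on the stand's origin when it is fully down and rises with it. Two rails 70 mm apart, on top a flat head 36 x 90 x 10 mm (x, y, z) whose upper face is at z = 187 mm, centred at x = -20 mm, and on that the upright fin. Weighs 0.4 to 0.65 kg with its hook; slides with under 1 N of friction
- rest_fin (a point): Point inside the upright fin of the sliding section, 20 mm above the head's upper face, on its middle. The fin is 12 mm thick in x, 70 mm long in y, rises 26 mm over the head at its middle and 36 mm at its ends (a V notch between), plain aluminium, free on both faces: the place to grip, across x. Axes as the stand's
- section_slide (a joint): Height of the sliding section over its lowest position in m (0 at the start, top end 0.150). The rungs (steel rods, 10 mm, 44 mm apart) are clamped at a height that is set anew each time and is not measured: the hook sits on the lowest, middle, top rung at about 0.036, 0.080, 0.124, all shifted together by up to 0.015 up or down. How the hook works: see hook_pin
- hook_pin (a point): Pin at the foot of the section, 30 mm above the section's origin and 20 mm to its -x side. The dark steel hook on it has a heavy tail to -x and its nose to +x; gravity holds the nose level. Going up, a rung tips the nose down (under 1 N more drag), and 21 mm above its seat on that rung the nose is free and snaps level. Going down it catches the rung; seated, it yields about 0.1 mm per N, and it cannot pass
- tape_measure: Bystander, loose: grey pocket tape measure 31 x 84 x 65 mm, beside the stand on its +y side. Origin under its centre
- flux_tin: Bystander, loose: round flat tin 53 mm across, 22 mm high, beside the stand on its -y side. Origin under its centre
- solder_spool: Bystander, loose: spool of solder wire 54 mm across, 36 mm high, behind the stand (+x). Origin under its centre

How it is judged:
By the outcome, as a careful person would: the job done as asked, in the order asked, and still so for the second after the job is handed in, with the robot touching nothing.
It also fails if it takes over 48 s, if anything falls off the work surface, if the arm or the gripper's body presses on something with over 40 N, if the wrist force passes 120 N, or if a joint passes its speed limit or range.

ROBOT

A 6-joint arm with a two-finger parallel gripper is mounted at the origin on a cart in front of the work surface, level with it; the furniture and walls round the work are solid. World frame = base frame: x ahead of the robot, y to its left, z up, the work surface at z = 0. Lengths are in m, angles in rad, forces in N, time in s.
With the tool pointing down it reaches from about 0.35 to 0.775 m from the base axis. Payload 7.3 kg.
Tool frame: the origin (TCP) lies on the centre line of the jaws, within the pads' length; the fingertips stand 11 mm ahead of it and the grasp point (between the pads) lies 8 mm behind it; y points along the fingers, z is the direction in which the jaws open and shut, and the axes are right-handed (so a half turn about y gives the same grasp; the last joint's range is limited). The gripper opens to 92 mm and grips with 3 to 60 N. Pads are 19 mm wide; open, the fingers measure 130 mm over their backs; the gripper's body (75 mm by 190 mm) begins 47 mm behind the grasp point.
Start: joints at [1.119, 0.342, 1.524, -0, 1.275, -0.146], TCP at [0.158, 0.501, 0.238] pointing down, gripper open.
Joint ranges: [-2.53, 2.53], [-0.77, 2.02], [0.04, 2.7], [-1, 4.14], [0.28, 2.66], [-3.11, 3.11]. Speed limits (rad/s): [2.57, 2.57, 3.14, 3.14, 3.14, 3.14].

INTERFACE

Orientations are given as [roll, pitch, yaw] about the fixed x, y, z axes, in that order (R = Rz(yaw) Ry(pitch) Rx(roll)).
In Python, from cell import robot, cams gives the robot as it stands.
- The arm moves only by the tool apply_moves, never from a script. Its argument "plan" is a list of rows, each a list of 7 numbers: the shift along the tool's x, y, z in m, then the turn, a rotation vector about the tool's x, y, z in degrees, then the gripper command: -1 is fully open, 1 is shut, values between are in proportion. A call has exactly 5 rows; each row is the pose to reach, as a shift and turn from the pose commanded when the call began, along the tool's axes at that moment; what a row does not reach only later rows make up. A row lasts 1/8 s, in which the tool goes at most 62.5 mm and 10.7 degrees, less where a joint would pass 70% of its speed; a pose out of reach is approached as far as the arm can. A call with a gripper value outside its range is refused whole. The fingers move at their own pace and stop on an object; "squeeze" is the grip in N (left out, the last holds). Time passes only in rows, so rows that repeat a pose let the fingers close, or fill a call up. It gives the time, the measured TCP pose, the force and the opening at its end, in the units of the state.
- robot.observe(): the state, without advancing time (a new reading comes with each control period).
- cams.read_camera(name): name is "side" or "top"; returns the picture (480x640x3 uint8, blue, green, red); there is no depth.
- cams.calibration(name): a dict with "fx", "fy", "cx", "cy" (pixels), "dist" ([k1, k2, p1, p2, k3] as OpenCV has them; the pictures are not rectified), "extrinsics" (4x4, takes a point from world to camera coordinates). Camera axes: x right, y up, looking along -z (the intrinsics and any distortion apply to the point x, -y, -z); pixel columns grow to the right and rows downward; lengths in m; the calibration is good to about 2 mm. A picture is of the moment at which its call begins. calibration takes no time and is no camera call.
- robot.hand_in(): hands the job in, once; it reports no verdict.
The state is a dict: "time": time; "qpos": joint angles; "qvel": joint speeds; "joint_efforts": joint torques, N m; "tool_pos": TCP position; "tool_rot": TCP orientation; "contact_force": force on the tool from outside, world axes, zero at the start; "torque": the same for the moment, N m; "opening": finger opening in m.
Only numpy, scipy, OpenCV 4.12 (cv2) and the standard library are available. Lean on these libraries where they do the work, as an engineer would, in place of code of your own. Each camera call takes 0.05 s, during which the arm holds its last target. There are 200 camera calls.

## Working session

There is one attempt and no reset: what is moved stays moved. The work goes in short steps, Python scripts to look and compute and a tool call to move; the robot and the scene stay as the last step left them, time stands still between calls to the robot, and variables do not carry over. Pictures are saved under pics/ and viewed, about 8 in all and at most 12, crops included, and the job is handed in when it is done.

Besides the shell and the picture viewer there is one more tool, called by a JSON object that holds its "name" and its "arguments". apply_moves: Moves the arm, as the interface text tells. Its arguments: {"type":"object","properties":{"plan":{"type":"array","items":{"type":"array","items":{"type":"number"}}},"squeeze":{"type":"number"}},"required":["plan"]}

```bash
ls; mkdir -p pics; python3 - <<'E'
from cell import robot,cams
import cv2
s=robot.observe(); print(s)
for n in("side","top"):
    cv2.imwrite(f"pics/{n}0.png",cams.read_camera(n)); print(n,cams.calibration(n))
E
```

```text
pics
{'time': 0.0, 'qpos': array([ 1.11899861e+00,  3.42753930e-01,  1.52505704e+00, -2.16198935e-05,
        1.27540362e+00, -1.45990539e-01]), 'qvel': array([ 2.07747907e-03,  4.04587970e-05,  9.36805442e-04, -1.14179443e-03,
        1.70744841e-05, -5.61074979e-04]), 'joint_efforts': array([-5.51544508e-04, -4.31241131e+01, -2.44224590e+01,  7.17566279e-02,
        5.58353914e-02, -1.20331633e-04]), 'tool_pos': array([0.15785685, 0.5002747 , 0.2370148 ]), 'tool_rot': array([-1.57240402e+00,  2.15493783e-04, -3.05801046e-01]), 'contact_force': array([0.30427561, 0.10375443, 0.00876248]), 'torque': array([-0.03327671, -0.02011037,  0.04933078]), 'opening': 0.09185210681258485}
side {'fx': 462.038858480747, 'fy': 462.038858480747, 'cx': 311.7662500518286, 'cy': 237.98151626888793, 'dist': array([-0.1210643,  0.       ,  0.       ,  0.       ,  0.       ]), 'extrinsics': array([[-0.96982376, -0.2432911 , -0.01585282,  0.60858641],
       [ 0.12642915, -0.55744623,  0.82052993, -0.06628173],
       [-0.20846472,  0.79376517,  0.57138369, -0.96936326],
       [ 0.        ,  0.        ,  0.        ,  1.        ]])}
top {'fx': 587.5789760076517, 'fy': 587.5789760076517, 'cx': 321.10445525852805, 'cy': 236.92322821572228, 'dist': array([-0.16573812,  0.        ,  0.        ,  0.        ,  0.        ]), 'extrinsics': array([[-8.78306162e-04, -9.99774928e-01,  2.11972050e-02,
         1.94683887e-01],
       [ 9.87131114e-01,  2.52285104e-03,  1.59893088e-01,
        -5.94946273e-01],
       [-1.59910578e-01,  2.10648557e-02,  9.86906723e-01,
        -1.00965356e+00],
       [ 0.00000000e+00,  0.00000000e+00,  0.00000000e+00,
         1.00000000e+00]])}
```

View pics/side0.png

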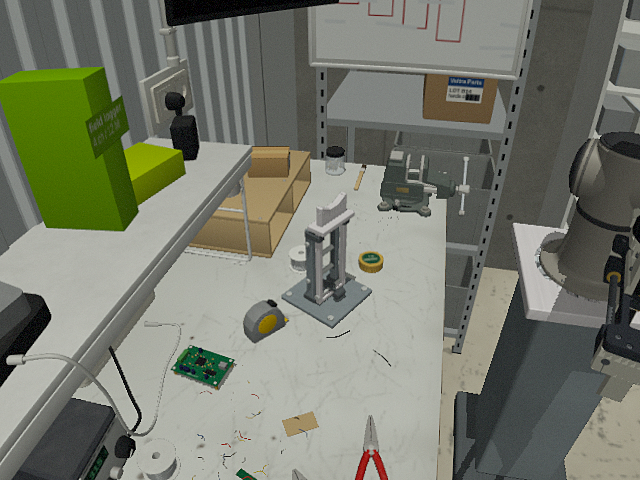

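View pics/top0.png

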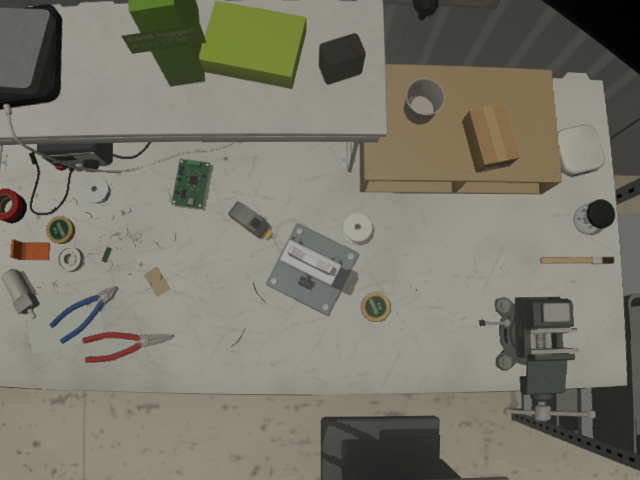

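Both views show the stand at about (313,268) in the top picture. The tape is on its upper left, the tin on its lower right and the spool on its upper right. The hook side (-x) faces the robot and the image bottom. I'll take an enlarged crop with measured corners.

```bash
cat > h.py <<'E'
import numpy as np,cv2
from cell import robot,cams
def ray(n,uv):
    c=cams.calibration(n);K=np.array([[c['fx'],0,c['cx']],[0,c['fy'],c['cy']],[0,0,1]])
    p=cv2.undistortPoints(np.array([[uv]],float),K,c['dist'])[0,0]
    E=c['extrinsics'];d=E[:3,:3].T@np.array([p[0],-p[1],-1]);o=-E[:3,:3].T@E[:3,3]
    return o,d
def onz(n,uv,z):
    o,d=ray(n,uv);return o+d*(z-o[2])/d[2]
def pix(n,P):
    c=cams.calibration(n);K=np.array([[c['fx'],0,c['cx']],[0,c['fy'],c['cy']],[0,0,1]])
    E=c['extrinsics'];q=(E[:3,:3]@np.atleast_2d(P).T).T+E[:3,3];q=q*[1,-1,-1]
    return cv2.projectPoints(q.reshape(-1,1,3),np.zeros(3),np.zeros(3),K,c['dist'])[0][:,0]
E
python3 - <<'E'
from h import *
t=cv2.imread('pics/top0.png');s=cv2.imread('pics/side0.png')
a=cv2.resize(t[210:330,250:400],None,fx=5,fy=5,interpolation=cv2.INTER_CUBIC)
cv2.imwrite('pics/topc.png',a)
b=cv2.resize(s[180:340,230:400],None,fx=3.5,fy=3.5,interpolation=cv2.INTER_CUBIC)
cv2.imwrite('pics/sidec.png',b)
g=cv2.cvtColor(t,cv2.COLOR_BGR2GRAY)
for uv in [(297,225),(357,255),(330,315),(268,283)]: print(onz('top',uv,.01))
hsv=cv2.cvtColor(t,cv2.COLOR_BGR2HSV)
print(g[268,315],g[250,300],g[265,310],hsv[290,330],hsv[220,260],hsv[240,300])
E
```

```text
[0.62297528 0.23931262 0.01      ]
[0.56682917 0.12792498 0.01      ]
[0.45629789 0.17830295 0.01      ]
[0.5146596  0.29198311 0.01      ]
116 150 101 [ 75   9 111] [24 16 82] [60  8 93]
```

View pics/topc.png

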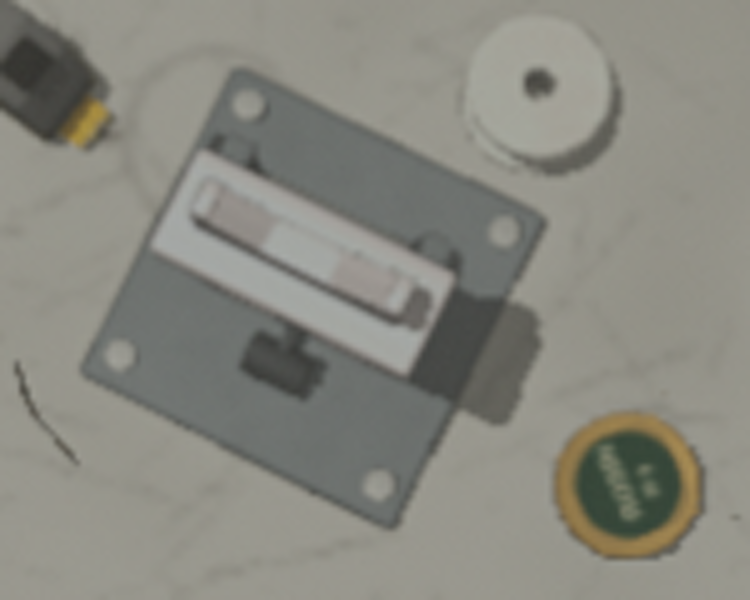

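View pics/sidec.png

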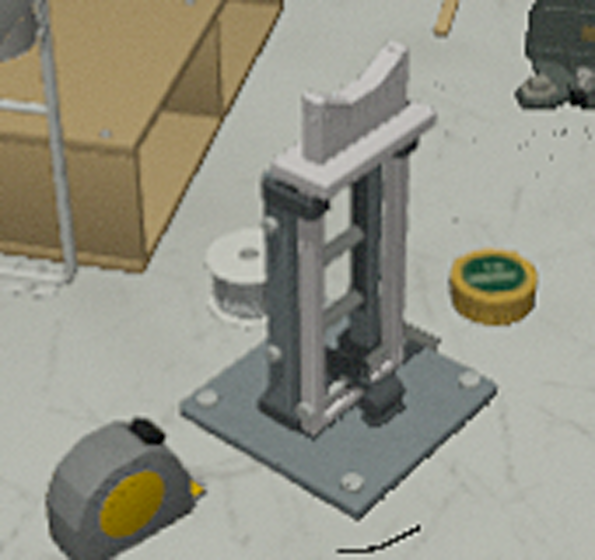

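The crops show the plate corners at (237,68), (545,218), (393,528) and (83,372), the head corners at (205,150), (455,270), (410,377) and (152,250), and the hook tail at (285,365) on the robot side. The side crop agrees: section fully down, fin free on both faces.

```bash
python3 - <<'E'
from h import *
f=lambda L,z:np.array([onz('top',(250+u/5,210+v/5),z) for u,v in L])
P=f([(237,68),(545,218),(393,528),(83,372)],.01)   # +x+y, +x-y, -x-y, -x+y
H=f([(205,150),(455,270),(410,377),(152,250)],.187)
print(P,H,sep='\n')
for Q,off in((P,-.010),(H,-.020)):
    y=(Q[0]+Q[3]-Q[1]-Q[2])[:2]; x=(Q[0]+Q[1]-Q[2]-Q[3])[:2]
    print('sizes',np.linalg.norm(x)/2,np.linalg.norm(y)/2,'yaw',np.degrees(np.arctan2(-y[0],y[1])),np.degrees(np.arctan2(x[1],x[0])))
    c=Q.mean(0)[:2]; ux=x/np.linalg.norm(x); print('c',c,'origin',c-off*ux,'fin',c-off*ux-.02*ux)
# fin top ends (z .223) top view, and side view mid check
T=f([(205,192),(405,292)],.223);print('fin ends',T,T.mean(0))
# side: fin notch bottom approx & head corners
for u,v,z in((275,165,.187),(322,190,.187),(437,117,.187)): print(onz('side',(230+u/3.5,180+v/3.5),z))
E
```

```text
[[0.62562985 0.23858296 0.01      ]
 [0.56945043 0.12418105 0.01      ]
 [0.45520822 0.1808616  0.01      ]
 [0.51207611 0.29452596 0.01      ]]
[[0.56695419 0.2448801  0.187     ]
 [0.52965434 0.1675171  0.187     ]
 [0.4965814  0.18153107 0.187     ]
 [0.53569029 0.26101433 0.187     ]]
sizes 0.12705811858699761 0.12727324822757374 yaw -26.366577623707013 -26.308038071461606
c [0.54059115 0.20953789] origin [0.5495554  0.20510592] fin [0.53162691 0.21396986]
sizes 0.03552514304376962 0.08723394456558412 yaw -25.97334702538333 -25.107761501113558
c [0.53222005 0.21373565] origin [0.55033028 0.20524921] fin [0.53222005 0.21373565]
fin ends [[0.54869215 0.24369209 0.223     ]
 [0.51894374 0.18435937 0.223     ]] [0.53381794 0.21402573 0.223     ]
[0.56680217 0.25205068 0.187     ]
[0.53985862 0.26785023 0.187     ]
[0.49799614 0.19156512 0.187     ]
```

{"name": "apply_moves", "arguments": {"plan": [[0.044,-0.03,-0.016,0,9.8,0,-1],[0.089,-0.06,-0.032,0,19.7,0,-1],[0.133,-0.065,-0.048,0,29.5,0,-1],[0.177,-0.065,-0.064,0,39.4,0,-1],[0.221,-0.065,-0.08,0,49.2,0,-1]]}}

```text
time: 0.72
tool_pos: [0.3456, 0.3567, 0.3026]
tool_rot: [-1.571, 0.0, -1.17]
contact_force: [0.9, 0.3, 0.1]
opening: 0.0914
```

```bash
cat >> h.py <<'E'
from scipy.spatial.transform import Rotation as R
def to(p,yawdeg):
    s=robot.observe();r=R.from_euler('xyz',s['tool_rot']);g=R.from_euler('xyz',[-90,0,yawdeg],degrees=True)
    print('t',s['time'],'pos',s['tool_pos'],'rpy',np.degrees(s['tool_rot']),'F',s['contact_force'],'open',s['opening'])
    print('shift',r.inv().apply(np.array(p)-s['tool_pos']).round(4),'turn',np.degrees((r.inv()*g).as_rotvec()).round(2))
E
python3 -c "
from h import *
to([.532,.214,.30],-116)"
```

```text
t 0.725 pos [0.34563469 0.35671345 0.30258962] rpy [-9.00130067e+01  2.04041304e-03 -6.70386695e+01] F [0.85174452 0.34593915 0.10381013] open 0.0914196354532067
shift [0.2041 0.0026 0.1159] turn [1.000e-02 4.896e+01 0.000e+00]
```

{"name": "apply_moves", "arguments": {"plan": [[0.041,0,0.023,0,9.8,0,-1],[0.082,0,0.046,0,19.6,0,-1],[0.122,0,0.07,0,29.4,0,-1],[0.163,0.002,0.093,0,39.2,0,-1],[0.204,0.003,0.116,0,49,0,-1]]}}

```text
time: 1.35
tool_pos: [0.5328, 0.2152, 0.2992]
tool_rot: [-1.572, -0.0, -2.025]
contact_force: [-0.0, 0.3, -0.1]
opening: 0.0916
```

```bash
python3 - <<'E'
from h import *
to([.532,.214,.24],-116)
a=cams.read_camera('side');b=cams.read_camera('top')
A=cv2.resize(a[150:310,230:400],None,fx=2.3,fy=2.3,interpolation=cv2.INTER_CUBIC)
B=cv2.resize(b[190:350,230:400],None,fx=2.3,fy=2.3,interpolation=cv2.INTER_CUBIC)
cv2.imwrite('pics/c1.png',np.hstack([A,B]))
# predicted pixel of tips/TCP
s=robot.observe();t=s['tool_pos']
print(pix('side',[t,[.532,.214,.207]]),pix('top',[t,[.532,.214,.207]]))
E
```

```text
t 1.35 pos [0.53280193 0.21519471 0.29921854] rpy [-9.00468906e+01 -2.28542002e-02 -1.16046885e+02] F [-0.04464103  0.30980609 -0.07200833] open 0.09164519107212533
shift [ 0.0014  0.0592 -0.0001] turn [ 0.05 -0.05  0.02]
[[332.58749208 158.97445042]
 [333.50271071 207.94521893]] [[311.86613386 250.93188693]
 [310.92884381 260.89452992]]
```

View pics/c1.png

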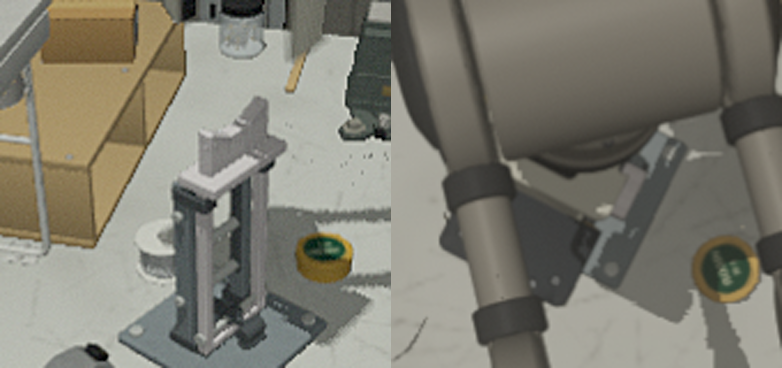

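The fin is where predicted, at about crop (235,128). In the side crop I can't see the fingertips where the calibration puts them, around crop (236,40). I'll check the full side view before descending.

```bash
python3 - <<'E'
from h import *
a=cams.read_camera('side');cv2.imwrite('pics/s2.png',cv2.resize(a[20:260,170:490],None,fx=2.4,fy=2.4,interpolation=cv2.INTER_CUBIC))
t=robot.observe()['tool_pos'];ux=np.array([.899,-.438,0])
print(pix('side',[t+ux*.046-[0,0,.011],t-ux*.046-[0,0,.011],[.75,.3,.3]]))
E
```

```text
[[311.59658727 158.04048788]
 [356.53326632 173.58777197]
 [186.47889365 169.47081854]]
```

View pics/s2.png

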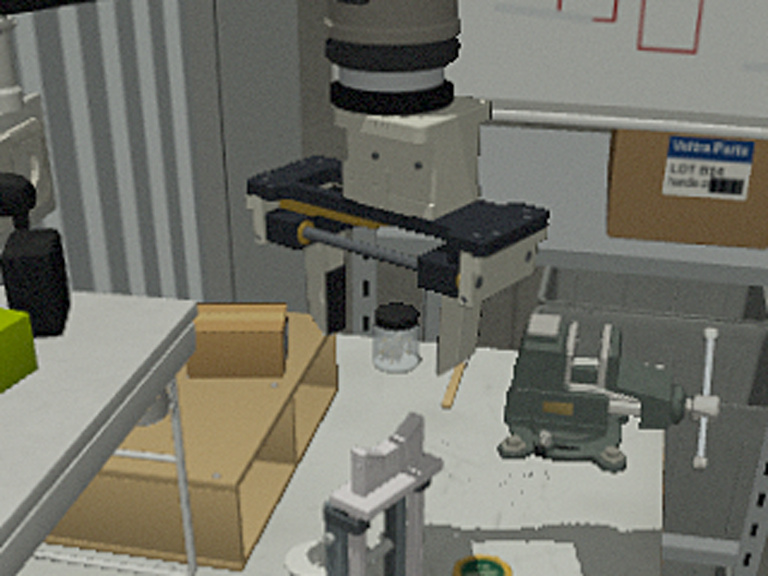

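The fingertips are at (307,157) and (360,175) in full pixels. The calibration predicts (312,158) and (357,174), so they agree, and the fin sits midway between them. Descending.

{"name": "apply_moves", "arguments": {"plan": [[0.001,0.03,0,0,0,0,-1],[0.001,0.06,0,0,0,0,-1],[0.001,0.08,0,0,0,0,-1],[0.001,0.093,0,0,0,0,-1],[0.001,0.097,0,0,0,0,-1]]}}

```text
time: 2.12
tool_pos: [0.5308, 0.2158, 0.2023]
tool_rot: [-1.572, -0.0, -2.018]
contact_force: [-0.4, -0.0, 1.0]
opening: 0.092
```

```bash
python3 - <<'E'
from h import *
to([.532,.214,.202],-116)
a=cams.read_camera('side');cv2.imwrite('pics/s3.png',cv2.resize(a[120:280,260:420],None,fx=3.6,fy=3.6,interpolation=cv2.INTER_CUBIC))
E
```

```text
t 2.125 pos [0.53083406 0.21584732 0.20226502] rpy [-9.00489669e+01 -2.72952743e-02 -1.15647719e+02] F [-0.36820896 -0.00244812  1.00490746] open 0.0919595745764025
shift [0.0012 0.0003 0.0019] turn [0.05 0.35 0.03]
```

View pics/s3.png

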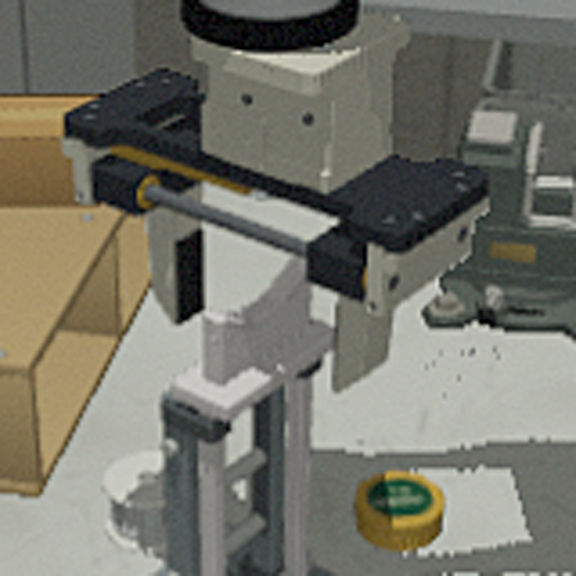

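The fingers straddle the fin, with tips at about (180,320) and (345,390) in the crop. Raising 2 mm for tip clearance over the head, then closing softly.

{"name": "apply_moves", "arguments": {"plan": [[0.001,-0.002,0.001,0,0,0,0.5],[0.001,-0.002,0.001,0,0,0,0.7],[0.001,-0.002,0.001,0,0,0,1],[0.001,-0.002,0.001,0,0,0,1],[0.001,-0.002,0.001,0,0,0,1]], "squeeze": 5}}

```text
time: 2.8
tool_pos: [0.5319, 0.214, 0.2048]
tool_rot: [-1.571, 0.0, -2.02]
contact_force: [0.8, 0.2, 0.1]
opening: 0.0462
```

{"name": "apply_moves", "arguments": {"plan": [[0,0,0,0,0,0,1],[0,0,0,0,0,0,1],[0,0,0,0,0,0,1],[0,0,0,0,0,0,1],[0,0,0,0,0,0,1]]}}

```text
time: 3.42
tool_pos: [0.5343, 0.2129, 0.2047]
tool_rot: [-1.566, 0.001, -2.02]
contact_force: [9.2, -4.5, -5.0]
opening: 0.0123
```

{"name": "apply_moves", "arguments": {"plan": [[0,0,0.001,0,0,0,1],[0,0,0.002,0,0,0,1],[0,0,0.0026,0,0,0,1],[0,0,0.0026,0,0,0,1],[0,0,0.0026,0,0,0,1]], "squeeze": 40}}

```text
time: 4.05
tool_pos: [0.5345, 0.2128, 0.2047]
tool_rot: [-1.57, 0.0, -2.02]
contact_force: [4.9, -2.0, -2.4]
opening: 0.0117
```

```bash
python3 - <<'E'
from h import *
to([.5343,.2129,.205],-116); print(robot.observe()['torque'])
E
```

```text
t 4.05 pos [0.53445453 0.21283168 0.20469069] rpy [-8.99693982e+01  6.69361120e-03 -1.15724166e+02] F [ 4.94491625 -1.95782142 -2.35599391] open 0.011679229782165419
shift [ 0.     -0.0003 -0.0002] turn [-0.03  0.28 -0.01]
[-0.36490554 -0.63383478 -0.31029636]
```

{"name": "apply_moves", "arguments": {"plan": [[0,0,0.0015,0,0,0,1],[0,-0.002,0.0025,0,0,0,1],[0,-0.006,0.0025,0,0,0,1],[0,-0.01,0.0025,0,0,0,1],[0,-0.012,0.0025,0,0,0,1]]}}

```text
time: 4.68
tool_pos: [0.5345, 0.2128, 0.2157]
tool_rot: [-1.576, -0.001, -2.019]
contact_force: [-4.3, 3.3, -6.2]
opening: 0.0119
```

```bash
python3 - <<'E'
from h import *
to([.5343,.2129,.2047],-116); print(robot.observe()['torque'])
E
```

```text
t 4.675 pos [0.53451559 0.21278544 0.2156636 ] rpy [-9.02863556e+01 -7.74702882e-02 -1.15680770e+02] F [-4.29952835  3.27915195 -6.18286023] open 0.011930676920600625
shift [-0.      0.011  -0.0002] turn [0.29 0.32 0.08]
[ 0.50416593  0.48717124 -0.28159104]
```

{"name": "apply_moves", "arguments": {"plan": [[0,-0.008,-0.0012,0,0,0,1],[0,-0.018,-0.0012,0,0,0,1],[0,-0.028,-0.0012,0,0,0,1],[0,-0.038,-0.0012,0,0,0,1],[0,-0.048,-0.0012,0,0,0,1]]}}

```text
time: 5.3
tool_pos: [0.5345, 0.2128, 0.2654]
tool_rot: [-1.573, -0.0, -2.019]
contact_force: [-3.8, 4.2, -6.0]
opening: 0.0116
```

{"name": "apply_moves", "arguments": {"plan": [[0,-0.01,0,0,0,0,1],[0,-0.02,0,0,0,0,1],[0,-0.03,0,0,0,0,1],[0,-0.04,0,0,0,0,1],[0,-0.048,0,0,0,0,1]]}}

```text
time: 5.92
tool_pos: [0.5345, 0.2128, 0.3136]
tool_rot: [-1.573, 0.0, -2.019]
contact_force: [-3.8, 4.7, -6.3]
opening: 0.0118
```

```bash
python3 - <<'E'
from h import *
to([.5343,.2129,.3267],-116); print(robot.observe()['torque'])
E
```

```text
t 5.925 pos [0.53451024 0.21280606 0.31355194] rpy [-9.00997842e+01  4.16168934e-03 -1.15692092e+02] F [-3.76989579  4.74514114 -6.28063151] open 0.01180209377681129
shift [ 0.     -0.0131 -0.0003] turn [ 0.1   0.31 -0.  ]
[ 0.56598223  0.56960805 -0.29385289]
```

{"name": "apply_moves", "arguments": {"plan": [[0,-0.006,0,0,0,0,1],[0,-0.011,0,0,0,0,1],[0,-0.013,0,0,0,0,1],[0,-0.013,0,0,0,0,1],[0,-0.013,0,0,0,0,1]]}}

```text
time: 6.55
tool_pos: [0.5345, 0.2128, 0.3264]
tool_rot: [-1.572, 0.0, -2.019]
contact_force: [-4.3, 4.5, -5.0]
opening: 0.0119
```

```bash
python3 - <<'E'
from h import *
to([.5343,.2129,.3267],-116)
a=cams.read_camera('side');cv2.imwrite('pics/s4.png',cv2.resize(a[150:330,260:400],None,fx=3.3,fy=3.3,interpolation=cv2.INTER_CUBIC))
E
```

```text
t 6.55 pos [0.53450657 0.21279279 0.32639841] rpy [-9.00927858e+01  1.01197483e-02 -1.15693112e+02] F [-4.2580671   4.50296219 -4.97756183] open 0.011853750299571631
shift [-0.     -0.0003 -0.0002] turn [ 0.09  0.31 -0.01]
```

View pics/s4.png

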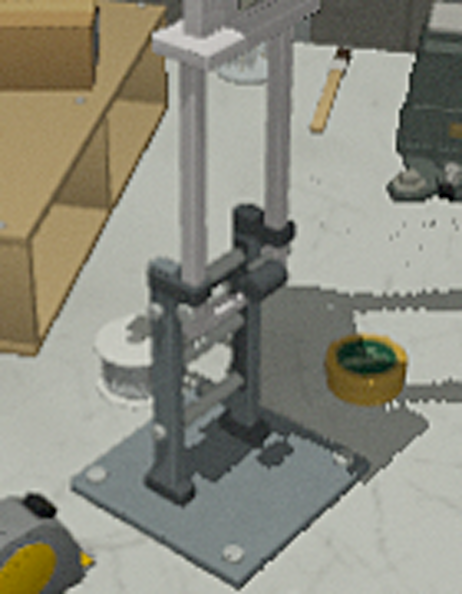

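The picture shows the section raised with the hook tail at (268,275), above the middle rung at (215,330) and just below or at the top rung at (225,268). The bystanders are undisturbed. Now I'll lower, in small steps near the possible seats.

{"name": "apply_moves", "arguments": {"plan": [[0,0.005,0,0,0,0,1],[0,0.011,0,0,0,0,1],[0,0.017,0,0,0,0,1],[0,0.022,0,0,0,0,1],[0,0.024,0,0,0,0,1]]}}

```text
time: 7.22
tool_pos: [0.5345, 0.2128, 0.3021]
tool_rot: [-1.573, -0.0, -2.019]
contact_force: [-3.6, 4.2, -4.7]
opening: 0.0115
```

{"name": "apply_moves", "arguments": {"plan": [[0,0.0005,0,0,0,0,1],[0,0.001,0,0,0,0,1],[0,0.0015,0,0,0,0,1],[0,0.002,0,0,0,0,1],[0,0.0025,0,0,0,0,1]]}}

```text
time: 7.85
tool_pos: [0.5345, 0.2128, 0.2999]
tool_rot: [-1.572, 0.0, -2.019]
contact_force: [-4.7, 4.0, -4.3]
opening: 0.0116
```

{"name": "apply_moves", "arguments": {"plan": [[0,0.0007,0,0,0,0,1],[0,0.0014,0,0,0,0,1],[0,0.0021,0,0,0,0,1],[0,0.0028,0,0,0,0,1],[0,0.003,0,0,0,0,1]]}}

```text
time: 8.48
tool_pos: [0.5345, 0.2128, 0.2969]
tool_rot: [-1.572, 0.0, -2.019]
contact_force: [-4.0, 3.4, -3.6]
opening: 0.0119
```

{"name": "apply_moves", "arguments": {"plan": [[0,0.0007,0,0,0,0,1],[0,0.0014,0,0,0,0,1],[0,0.0021,0,0,0,0,1],[0,0.0028,0,0,0,0,1],[0,0.003,0,0,0,0,1]]}}

```text
time: 9.1
tool_pos: [0.5345, 0.2128, 0.2939]
tool_rot: [-1.573, 0.0, -2.019]
contact_force: [-4.8, 4.8, -4.3]
opening: 0.0119
```

{"name": "apply_moves", "arguments": {"plan": [[0,0.0007,0,0,0,0,1],[0,0.0014,0,0,0,0,1],[0,0.0021,0,0,0,0,1],[0,0.0028,0,0,0,0,1],[0,0.003,0,0,0,0,1]]}}

```text
time: 9.72
tool_pos: [0.5345, 0.2128, 0.2909]
tool_rot: [-1.573, 0.0, -2.019]
contact_force: [-4.6, 4.4, -4.2]
opening: 0.0119
```

{"name": "apply_moves", "arguments": {"plan": [[0,0.0007,0,0,0,0,1],[0,0.0014,0,0,0,0,1],[0,0.0021,0,0,0,0,1],[0,0.0028,0,0,0,0,1],[0,0.003,0,0,0,0,1]]}}

```text
time: 10.35
tool_pos: [0.5345, 0.2128, 0.2879]
tool_rot: [-1.573, 0.0, -2.019]
contact_force: [-4.8, 4.5, -4.5]
opening: 0.0116
```

{"name": "apply_moves", "arguments": {"plan": [[0,0.0007,0,0,0,0,1],[0,0.0014,0,0,0,0,1],[0,0.0021,0,0,0,0,1],[0,0.0028,0,0,0,0,1],[0,0.003,0,0,0,0,1]]}}

```text
time: 10.98
tool_pos: [0.5345, 0.2128, 0.2852]
tool_rot: [-1.572, 0.0, -2.019]
contact_force: [-4.8, 3.2, -2.3]
opening: 0.0119
```

Contact appears to be starting at s≈0.080. Smaller steps from here.

{"name": "apply_moves", "arguments": {"plan": [[0,0.0003,0,0,0,0,1],[0,0.0006,0,0,0,0,1],[0,0.0009,0,0,0,0,1],[0,0.001,0,0,0,0,1],[0,0.001,0,0,0,0,1]]}}

```text
time: 11.6
tool_pos: [0.5345, 0.2128, 0.2847]
tool_rot: [-1.572, 0.001, -2.019]
contact_force: [-6.3, 3.0, -0.6]
opening: 0.0118
```

{"name": "apply_moves", "arguments": {"plan": [[0,0.0003,0,0,0,0,1],[0,0.0006,0,0,0,0,1],[0,0.0009,0,0,0,0,1],[0,0.001,0,0,0,0,1],[0,0.001,0,0,0,0,1]]}}

```text
time: 12.22
tool_pos: [0.5345, 0.2128, 0.2843]
tool_rot: [-1.571, 0.001, -2.019]
contact_force: [-6.1, 2.5, 2.6]
opening: 0.012
```

{"name": "apply_moves", "arguments": {"plan": [[0,0.0004,0,0,0,0,1],[0,0.0008,0,0,0,0,1],[0,0.0012,0,0,0,0,1],[0,0.0015,0,0,0,0,1],[0,0.0015,0,0,0,0,1]]}}

```text
time: 12.85
tool_pos: [0.5345, 0.2128, 0.284]
tool_rot: [-1.57, 0.002, -2.019]
contact_force: [-8.1, 2.3, 8.5]
opening: 0.0117
```

{"name": "apply_moves", "arguments": {"plan": [[0,0.0002,0,0,0,0,1],[0,0.0004,0,0,0,0,1],[0,0.0004,0,0,0,0,1],[0,0.0004,0,0,0,0,1],[0,0.0004,0,0,0,0,1]]}}

```text
time: 13.48
tool_pos: [0.5346, 0.2128, 0.2839]
tool_rot: [-1.57, 0.002, -2.019]
contact_force: [-9.4, 2.6, 11.0]
opening: 0.0118
```

```bash
python3 - <<'E'
from h import *
to([.5345,.2128,.2847],-115.7);print(robot.observe()['torque'])
a=cams.read_camera('side');cv2.imwrite('pics/s5.png',cv2.resize(a[150:330,260:400],None,fx=3.3,fy=3.3,interpolation=cv2.INTER_CUBIC))
E
```

```text
t 13.475 pos [0.53455244 0.212796   0.28392358] rpy [ -89.94313814    0.12338054 -115.69302492] F [-9.41623528  2.59830944 10.96407455] open 0.01176721498205913
shift [ 0.     -0.0008 -0.    ] turn [-0.06  0.01 -0.12]
[ 0.30938287  1.66464835 -0.36684623]
```

View pics/s5.png

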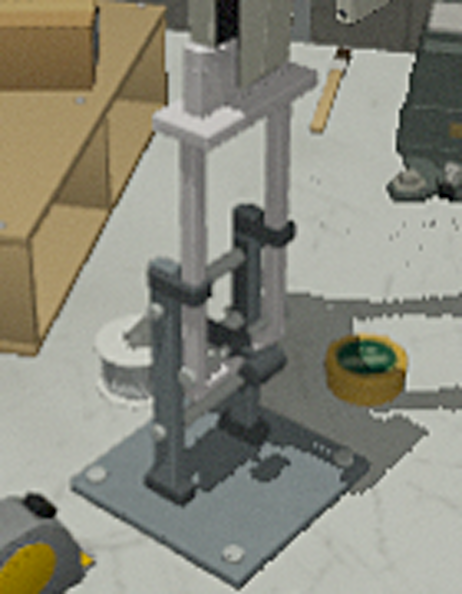

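Leaned at about 11 N with no further movement, and the picture shows the hook on the middle rung at (235,335). Relaxing to zero load before letting go.

{"name": "apply_moves", "arguments": {"plan": [[0,-0.0008,-0.0005,0,0,0,1],[0,-0.0016,-0.001,0,0,0,1],[0,-0.0024,-0.0014,0,0,0,1],[0,-0.0027,-0.0014,0,0,0,1],[0,-0.0027,-0.0014,0,0,0,1]]}}

```text
time: 14.15
tool_pos: [0.5345, 0.2128, 0.2841]
tool_rot: [-1.569, 0.001, -2.02]
contact_force: [-4.3, 0.4, 6.8]
opening: 0.0115
```

{"name": "apply_moves", "arguments": {"plan": [[0,-0.0006,-0.0004,0,0,0,1],[0,-0.0012,-0.0008,0,0,0,1],[0,-0.0016,-0.001,0,0,0,1],[0,-0.0016,-0.001,0,0,0,1],[0,-0.0016,-0.001,0,0,0,1]]}}

```text
time: 14.78
tool_pos: [0.5345, 0.2128, 0.2843]
tool_rot: [-1.569, 0.0, -2.02]
contact_force: [6.6, -1.3, -2.4]
opening: 0.0119
```

{"name": "apply_moves", "arguments": {"plan": [[0,0,0.0006,0,0,0,1],[0,0.0002,0.001,0,0,0,1],[0,0.0002,0.001,0,0,0,1],[0,0.0002,0.001,0,0,0,1],[0,0.0002,0.001,0,0,0,1]], "squeeze": 20}}

```text
time: 15.4
tool_pos: [0.5344, 0.2128, 0.2843]
tool_rot: [-1.57, 0.0, -2.02]
contact_force: [5.9, -1.7, -3.3]
opening: 0.0116
```

{"name": "apply_moves", "arguments": {"plan": [[0,0.0004,0.001,0,0,0,1],[0,0.0006,0.0015,0,0,0,1],[0,0.0006,0.0015,0,0,0,0.7],[0,0.0006,0.0015,0,0,0,0.3],[0,0.0006,0.0015,0,0,0,0]], "squeeze": 5}}

```text
time: 16.02
tool_pos: [0.5355, 0.2123, 0.2837]
tool_rot: [-1.571, -0.0, -2.02]
contact_force: [0.4, -0.1, -0.7]
opening: 0.0293
```

{"name": "apply_moves", "arguments": {"plan": [[0,0,0,0,0,0,-0.2],[0,0,0,0,0,0,-0.4],[0,-0.004,0,0,0,0,-0.6],[0,-0.015,0,0,0,0,-0.6],[0,-0.035,0,0,0,0,-0.6]]}}

```text
time: 16.65
tool_pos: [0.5354, 0.2123, 0.3194]
tool_rot: [-1.571, -0.0, -2.02]
contact_force: [-0.3, 0.4, 0.2]
opening: 0.073
```

{"name": "apply_moves", "arguments": {"plan": [[0,-0.015,0,0,0,0,-0.6],[0,-0.03,0,0,0,0,-0.6],[0,-0.045,0,0,0,0,-0.6],[0,-0.055,0,0,0,0,-0.6],[0,-0.055,0,0,0,0,-0.6]]}}

```text
time: 17.27
tool_pos: [0.5357, 0.2124, 0.3747]
tool_rot: [-1.57, 0.001, -2.02]
contact_force: [-0.3, 0.2, 0.3]
opening: 0.0736
```

```bash
python3 - <<'E'
from h import *
to([.5345,.2128,.2847],-115.7)
a=cams.read_camera('side');cv2.imwrite('pics/s6.png',cv2.resize(a[90:330,240:420],None,fx=2.5,fy=2.5,interpolation=cv2.INTER_CUBIC))
E
```

```text
t 17.275 pos [0.53572127 0.2123988  0.37470422] rpy [-8.99260167e+01  6.67647281e-02 -1.15718459e+02] F [-0.26110679  0.24487504  0.28591471] open 0.07358196242958731
shift [ 0.0003  0.09   -0.0014] turn [-0.07 -0.02 -0.07]
```

View pics/s6.png

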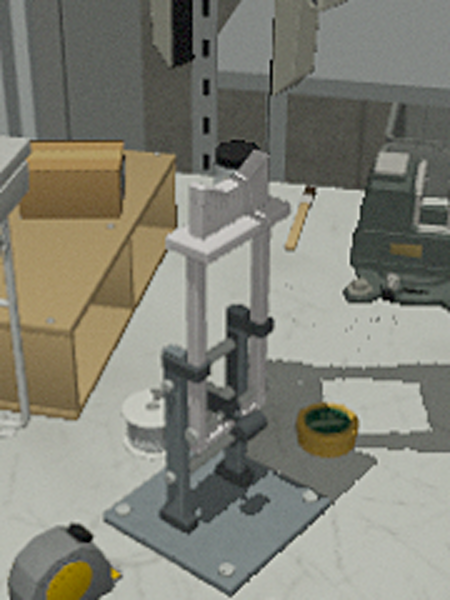

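The section hangs raised, with its head at (228,228) in the crop. One rung shows above the hook at (220,352), and the hook is on the middle rung at about (220,398). The gripper is clear above, and the tape, tin and spool are in place.

```bash
python3 -c "
from cell import robot
print(robot.hand_in())"
```

```text
the job is handed in; nothing more can be done
None
```

The section now hangs on the middle rung and the job is handed in, at about 17 s of the 48 s allowed.

- **Lift and catch:** I gripped the fin and raised the section about 122 mm, which is past the middle rung and short of clearing the top one. Lowering it in small steps, the hook caught at a height of about 0.080 m, where the middle rung was expected.
- **Proof load:** I leaned on it with about 11 N, slightly over the 10 N asked. The tool sank about 1.3 mm from first contact to full load, and the section did not slip through. The wrist also read up to about 10 N sideways at that point, from a slightly off-centre grip.
- **Letting go:** Unloading was uneven. The vertical reading went from +6.8 N to about -3 N, so I released with the gripper still carrying a little of the weight. The section stayed on the rung.
- **Last checks:** The final picture shows the section hanging with the hook on the middle rung. The gripper is about 90 mm above its grip height, with wrist force readings near zero. The tape measure, tin and spool are where they were, judged by eye from the picture.
- **One disagreement:** Early on, the side camera put the head corners 7–10 mm further in y than the top camera did. I used the top view, and the grip went on as planned.

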